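Shim out the end float of a gear shaft and hold the taper key tight

TASK

Take up the gap between the shaft's thrust bracket and the leaning stop: stand one shim, or both if the gap needs it, upright on the base plate against the bracket, leaving a spare shim in the rack, then push the taper key down from above between the last shim and the stop (its upright face to the shims) until you feel it jam tight, before it reaches the base plate. Finish still gripping the key and pressing it down firmly (about 10 to 15 N), so that the pack stays squeezed; do not let go, and leave the other things on the bench alone.

Things in the scene. Friction and masses are not known exactly. Their poses are not given: they have to be found in the camera images.
- fixture: Grey base plate fixed to the bench, 130 (x) by 260 (y) by 12 mm thick; origin: centre of underside. Near its +y end a fixed steel stop, 110 mm long in x, top 72 mm above the bench: its face looks to -y, begins at y = +70 mm at the plate's top (z = 12 mm) and leans back to +y by 0.3 mm per mm of height, so the gap is wider at the top.
- bracket: Steel thrust plate, 110 (x) by 14 by 56 mm high, at the end of a gear shaft lying toward -y. Fixed on the base plate, axes parallel to the fixture's. Origin: foot of its upright face that looks to +y, mid-length, on the base plate's top. Gap at plate level = 70 mm minus the bracket's y in the fixture's frame: 9.5 to 26 mm, different each time.
- rack: Black rack fixed to the bench, 115 (x) by 200 (y) by 30 mm high; origin: centre of underside. Three slots along x, floor 5 mm above the bench, 25 mm deep: two shim slots centred at y = -65 and -10 mm, 9.5 mm wide, and a tapered slot for the key at y = +60 mm. All in it stand with their axes parallel to the rack's.
- shim_a: Flat steel shim standing on edge in the rack: 90 mm (x), 8 mm thick (y), 60 mm high (z), plus an upright grip tab 22 mm wide, 8 mm thick, z = 60 to 105 mm, centred at x = -33 mm (its -x, near end). Origin: centre of underside. 0.15 kg. The two shims differ only in the tab's end; keep that end and the tabs clear each other. It may stand in either shim slot.
- shim_b: Flat steel shim standing on edge in the rack: 90 mm (x), 8 mm thick (y), 60 mm high (z), plus an upright grip tab 22 mm wide, 8 mm thick, z = 60 to 105 mm, centred at x = +33 mm (its +x, far end). Origin: centre of underside. 0.15 kg. The two shims differ only in the tab's end; keep that end and the tabs clear each other. It may stand in either shim slot.
- key: Steel wedge, thick end up, 90 mm (x), 60 mm high, 12 mm thick at its foot; origin: centre of underside. Face to -y upright; face to +y slopes out 0.3 mm per mm up, like the stop. Grip tab 22 (x) by 12 mm (y) at x = 0, y = +6, z = 61 to 107 mm. 0.35 kg. It jams at (12 + 8 per shim - gap at plate level)/0.3 mm above the base plate. Too few shims: it drops to the plate, loose. Two shims need a gap over 16 mm.
- piston: Piston standing crown up, 66 mm across, 57 mm high. A bystander, to be left alone.
- bearing: Ball bearing lying flat, 62 mm across, 16 mm high. A bystander, to be left alone.
- tape_roll: Roll of dark tape lying flat, 58 mm across, 19 mm high. A bystander, to be left alone.
- caliper: Vernier caliper lying flat, 215 mm long. A bystander, to be left alone.
- con_rod: Connecting rod lying flat, 172 mm long. A bystander, to be left alone.
- brush: Small parts brush lying flat, 194 mm long. A bystander, to be left alone.

How it is judged (in metres and radians):
At the end, for the whole second after the job is handed in: 1 or 2 shims upright in the gap, under 6 mm off the plate; a spare in the rack. Key between shims and stop, held by the fingers, upright to 0.12 rad, underside 2 to 45 mm over the plate, still, all within 25 mm of mid-length; over 2 N at key/stop, key/shim and shim/bracket (((x of shim_a in the frame of bracket between -0.025 and 0.025 m and y of shim_a in the frame of bracket between 0 and 0.032 m and z of shim_a in the frame of bracket below 0.006 m and angle between shim_a's own z axis and vertical below 0.15 rad) or (z of shim_a in the frame of rack between 0.002 and 0.014 m and horizontal distance between shim_a and rack below 0.1 m and angle between shim_a's own z axis and vertical below 0.25 rad)) and ((x of shim_b in the frame of bracket between -0.025 and 0.025 m and y of shim_b in the frame of bracket between 0 and 0.032 m and z of shim_b in the frame of bracket below 0.006 m and angle between shim_b's own z axis and vertical below 0.15 rad) or (z of shim_b in the frame of rack between 0.002 and 0.014 m and horizontal distance between shim_b and rack below 0.1 m and angle between shim_b's own z axis and vertical below 0.25 rad)) and (((x of shim_a in the frame of bracket between -0.025 and 0.025 m and y of shim_a in the frame of bracket between 0 and 0.032 m and z of shim_a in the frame of bracket below 0.006 m and angle between shim_a's own z axis and vertical below 0.15 rad) and contact force between key and shim_a above 2 N) or ((x of shim_b in the frame of bracket between -0.025 and 0.025 m and y of shim_b in the frame of bracket between 0 and 0.032 m and z of shim_b in the frame of bracket below 0.006 m and angle between shim_b's own z axis and vertical below 0.15 rad) and contact force between key and shim_b above 2 N)) and (((x of shim_a in the frame of bracket between -0.025 and 0.025 m and y of shim_a in the frame of bracket between 0 and 0.032 m and z of shim_a in the frame of bracket below 0.006 m and angle between shim_a's own z axis and vertical below 0.15 rad) and contact force between bracket and shim_a above 2 N) or ((x of shim_b in the frame of bracket between -0.025 and 0.025 m and y of shim_b in the frame of bracket between 0 and 0.032 m and z of shim_b in the frame of bracket below 0.006 m and angle between shim_b's own z axis and vertical below 0.15 rad) and contact force between bracket and shim_b above 2 N)) and contact force between key and fixture above 2 N and contact force between the fingers and key above 2 N and z of key in the frame of bracket between 0.002 and 0.045 m and x of key in the frame of bracket between -0.025 and 0.025 m and angle between key's own z axis and vertical below 0.12 rad and linear speed of key below 0.02 m/s); the arm keeps its last pose, push and grip.
It fails at once if one of the bystanders (piston, bearing, tape roll, caliper, connecting rod, brush) is displaced by more than 3 cm (distance of any of piston, bearing, tape_roll, caliper, con_rod, brush from where it was at the start of the episode above 0.03 m).
It also fails if it takes over 64 s, if anything falls off the work surface, if the arm or the gripper's body presses on something with over 40 N, if the wrist force passes 120 N, or if a joint passes its speed limit or range.

ROBOT

A 6-joint arm with a two-finger parallel gripper is mounted at the origin on a cart in front of the work surface, level with it; the furniture and walls round the work are solid. World frame = base frame: x ahead of the robot, y to its left, z up, the work surface at z = 0. Lengths are in mm, angles in rad, forces in N, time in s.
With the tool pointing down it reaches from about 350 to 775 mm from the base axis. Payload 7.3 kg.
Tool frame: the origin (TCP) lies at the very end of the fingers, on their centre line; the grasp point (between the pads) lies 19 mm behind it; x points along the fingers, y is the direction in which the jaws open and shut, and the axes are right-handed (so a half turn about x gives the same grasp; the last joint's range is limited). The gripper opens to 92 mm and grips with 3 to 60 N. Pads are 19 mm wide; open, the fingers measure 130 mm over their backs; the gripper's body (75 mm by 190 mm) begins 47 mm behind the grasp point.
Start: joints at [1.101, 0.342, 1.524, -0, 1.275, -0.146], TCP at [167.026, 497.742, 226.741] pointing down, gripper open.
Joint ranges: [-2.53, 2.53], [-0.77, 2.02], [0.04, 2.7], [-1, 4.14], [0.28, 2.66], [-3.11, 3.11]. Speed limits (rad/s): [2.57, 2.57, 3.14, 3.14, 3.14, 3.14].

INTERFACE

Orientations are given as [roll, pitch, yaw] about the fixed x, y, z axes, in that order (R = Rz(yaw) Ry(pitch) Rx(roll)).
In Python, from plant import bot gives the robot as it stands.
- The arm moves only by the tool step_arm, never from a script. Its argument "targets" is a list that holds one entry, the list of rows, each a list of 4 numbers: the shift along the tool's x, y, z in m, then the turn about the tool's x in degrees. A call has exactly 5 rows; each row is the pose to reach, as a shift and turn from the pose measured when the call began, along the tool's axes at that moment; what a row does not reach only later rows make up. A row lasts 1/12 s, in which the tool goes at most 41.7 mm and 7.16 degrees, less where a joint would pass 70% of its speed; a pose out of reach is approached as far as the arm can. A call with a gripper value outside its range is refused whole. "jaw" is the closure, from 0 (fully open) to 1 (shut), set as the call begins (left out, the last holds). The fingers move at their own pace and stop on an object; the grip force is fixed at half the most. Time passes only in rows, so rows that repeat a pose let the fingers close, or fill a call up. It gives the time, the measured TCP pose, the force and the opening at its end, in the units of the state.
- bot.get_obs(): the state, without advancing time (a new reading comes with each control period).
- bot.capture(name): name is "scene" or "top" or "wrist"; returns a dict with "color" (384x512x3 uint8, red, green, blue), "depth" (384x512 float32, mm along the optical axis (not along the pixel's ray), 0 where there is no reading), "fov_y" (degrees; the focal length in pixels is half the picture's height over the tangent of half this angle, whatever the lens; pixels are square), "cx", "cy" (the principal point, pixels), "rvec" (rotation vector, rad) and "tvec" (3), from world to camera coordinates, as OpenCV has them. Camera axes: x right, y down, z forward; pixel columns grow to the right and rows downward; lengths in mm; the calibration is good to about 2 mm. A picture is of the moment at which its call begins.
- bot.close_job(): hands the job in, once; it reports no verdict.
The state is a dict: "time": time; "joint_positions": joint angles; "dq": joint speeds; "tau": joint torques, N m; "tool_pos": TCP position; "tcp_rot": TCP orientation; "contact_force": force on the tool from outside, world axes, zero at the start; "moment": the same for the moment, N m; "grip_width": finger opening in mm.
Only numpy, scipy, OpenCV 4.12 (cv2) and the standard library are available. Lean on these libraries where they do the work, as an engineer would, in place of code of your own. Each camera call takes 0.05 s, during which the arm holds its last target. There are 200 camera calls.

## Working session

There is one attempt and no reset: what is moved stays moved. The work goes in short steps, Python scripts to look and compute and a tool call to move; the robot and the scene stay as the last step left them, time stands still between calls to the robot, and variables do not carry over. Pictures are saved under pics/ and viewed, about 8 in all and at most 12, crops included, and the job is handed in when it is done.

Besides the shell and the picture viewer there is one more tool, called after "Emit:" by a JSON object that holds its "fn" and its "kwargs". step_arm: Moves the arm, as the interface text tells. Its arguments: {"type":"object","properties":{"targets":{"type":"array","items":{"type":"array","items":{"type":"array","items":{"type":"number"}}}},"jaw":{"type":"number"}},"required":["targets"]}

```bash
ls; mkdir -p pics; cat > h.py <<'E'
import numpy as np, cv2
from plant import bot
def cam(n):
    c=bot.capture(n); c['R']=cv2.Rodrigues(np.array(c['rvec'],float))[0]; c['t']=np.array(c['tvec'],float).ravel()
    c['f']=192/np.tan(np.radians(c['fov_y'])/2); return c
def pts(c):
    v,u=np.mgrid[0:384,0:512]; d=c['depth'].astype(float)
    P=np.stack([(u-c['cx'])/c['f']*d,(v-c['cy'])/c['f']*d,d],-1)
    W=(P-c['t'])@c['R']; W[d<=0]=np.nan; return W
def save(c,n): cv2.imwrite('pics/'+n+'.png',c['color'][...,::-1])
E
python3 - <<'E'
from h import *
o=bot.get_obs();print({k:np.round(v,3) for k,v in o.items()})
for n in['scene','top']:
    c=cam(n);save(c,n);np.savez('pics/'+n+'.npz',W=pts(c),col=c['color']); print(n,c['f'],c['cx'],c['cy'],-c['R'].T@c['t'], c['R'][2])
a=cv2.imread('pics/scene.png');b=cv2.imread('pics/top.png')
E
```

```text
pics
{'time': np.float64(0.0), 'joint_positions': array([ 1.101,  0.343,  1.525,  0.   ,  1.275, -0.146]), 'dq': array([ 0.   , -0.   ,  0.001,  0.002,  0.001, -0.002]), 'tau': array([-2.0000e-03, -4.3123e+01, -2.4422e+01,  7.1000e-02,  5.6000e-02,
       -0.0000e+00]), 'tool_pos': array([166.81 , 497.353, 226.036]), 'tcp_rot': array([-1.728,  1.569, -2.052]), 'contact_force': array([ 0.518,  0.401, -0.021]), 'moment': array([-0.05 , -0.036,  0.003]), 'grip_width': np.float64(91.432)}
scene 480.9651317881107 254.92155030591002 190.6915770771605 [  83.1506991  -790.57826557 1240.14902367] [ 0.32512295  0.53927568 -0.7768377 ]
top 381.1276531264312 254.0898155823083 198.05263812056094 [ 4.02023242e+02 -6.72226643e-01  1.11035136e+03] [ 1.67044584e-01  3.00836166e-04 -9.85949297e-01]
```

View pics/scene.png

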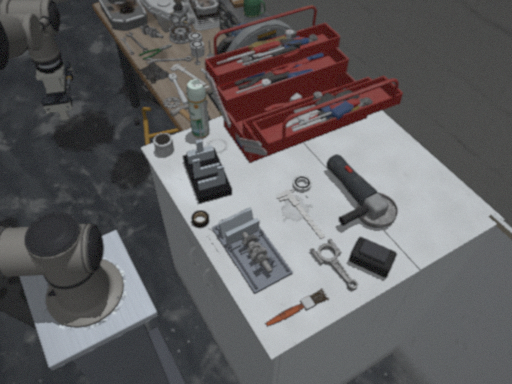

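View pics/top.png

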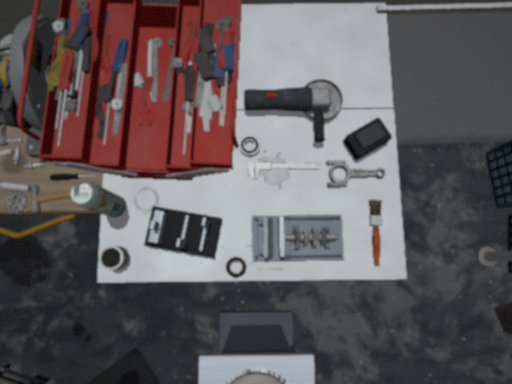

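Top view: the rack is at about (183,232), turned roughly -10°. The fixture is at (297,238), with its stop on the left (+y) and the bracket at u≈282. The tape roll (236,267) and caliper (283,168) sit nearby. Next I'll measure from the depth image.

```bash
python3 - <<'E'
from h import *
z=np.load('pics/top.npz');W=z['W'];col=z['col']
def reg(u0,u1,v0,v1,zl,zh):
    w=W[v0:v1,u0:u1].reshape(-1,3); m=(w[:,2]>zl)&(w[:,2]<zh); return w[m]
def rect(p): 
    r=cv2.minAreaRect(p[:,:2].astype(np.float32)); return np.round(r[0],1),np.round(r[1],1),round(r[2],2),len(p),np.round(np.median(p[:,2]),1)
print('bench',np.nanmedian(W[170:200,180:230,2]))
print('rack',rect(reg(135,230,195,265,22,38)))
print('racktabs')
m=np.zeros((384,512),np.uint8); m[195:270,135:355]=((W[...,2]>50)&(W[...,2]<140))[195:270,135:355]
n,l,s,c=cv2.connectedComponentsWithStats(m)
for i in range(1,n):
    if s[i,4]>6: print(s[i],rect(W[l==i]), np.percentile(W[l==i][:,2],[5,95]).round(1))
print('plate',rect(reg(245,350,208,270,8,16)))
c=col[195:275,135:355,::-1]
cv2.imwrite('pics/crop.png',cv2.resize(c,None,fx=3.6,fy=3.6,interpolation=cv2.INTER_CUBIC))
E
```

```text
bench 0.8871759786077452
rack (array([486.6, 182.3]), array([243.2, 117.6]), 78.4, 2055, np.float64(29.9))
racktabs
[148 210  18  34 378] (array([503.3, 269.7]), array([29.4, 89.8]), 79.44, 378, np.float64(65.9)) [ 58. 112.]
[176 216  14  32 152] (array([489., 193.]), array([ 9. , 88.3]), 79.83, 152, np.float64(65.7)) [ 54.7 110.8]
[261 217  10  41 270] (array([471. , -30.7]), array([ 24.9, 108.8]), 89.33, 270, np.float64(68.5)) [52.9 73.2]
[279 217   7  41 226] (array([470.7, -76.4]), array([ 17. , 108.9]), 89.85, 226, np.float64(67.5)) [58.2 70.7]
[200 218   9  34 141] (array([477.6, 138.9]), array([ 8.1, 87.6]), 79.24, 141, np.float64(65.3)) [ 55.1 110.5]
[292 228  39  18 340] (array([ 471.8, -157. ]), array([105.2,  47.3]), 89.47, 340, np.float64(57.9)) [50.8 66.5]
[287 236   4   3   7] (array([471.8, -94.2]), array([4.4, 9.6]), 17.5, 7, np.float64(51.6)) [50.8 52.7]
plate (array([ 463.6, -113. ]), array([145.5, 281.7]), 0.33, 2179, np.float64(12.1))
```

View pics/crop.png

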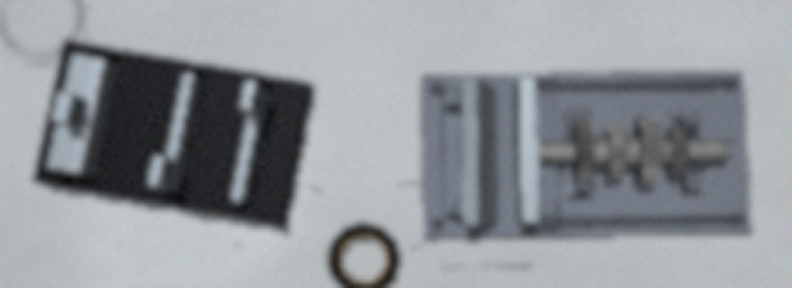

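The top view puts the middle slot's tab at the near end, so that is shim_a. The shim in slot -65 has its tab at the far end, so that is shim_b. The gap looks like about 15 mm and needs a closer view, so I'll get the tool axes and plan the approach over the gap.

```bash
cat >> h.py <<'E'
from scipy.spatial.transform import Rotation as Ro
def pose():
    o=bot.get_obs(); return np.array(o['tool_pos']),Ro.from_euler('xyz',o['tcp_rot']).as_matrix(),o
def plan(target,yaw_jaw=None):
    """shift in tool axes (m) + turn deg so that tool y has world angle yaw_jaw (rad) mod pi"""
    p,R,o=pose(); s=R.T@(np.array(target)-p)/1000
    a=np.arctan2(R[1,1],R[0,1]); t=0
    if yaw_jaw is not None: t=-np.degrees((yaw_jaw-a+np.pi/2)%np.pi-np.pi/2)
    print('tcp',p.round(1),'jaw ang deg',np.degrees(a).round(2),'down',R[:,0].round(3),'shift',s.round(4),'turn',round(t,2),'F',np.round(o['contact_force'],1),'w',round(o['grip_width'],1),'t',round(o['time'],2),'q6',round(o['joint_positions'][5],2))
E
python3 - <<'E'
from h import *
p,R,o=pose();print(R.round(3))
plan([470,-62,330],np.pi/2)
c=cam('wrist');print(c['f'],'campos in tool',R.T@(-c['R'].T@c['t']-p),'view in tool',(R.T@c['R'].T).round(3))
z=np.load('pics/top.npz');W=z['W']
w=W[175:220,75:130].reshape(-1,3);w=w[w[:,2]>20];print('bottle',w.min(0),w.max(0))
w=W[245:272,98:130].reshape(-1,3);w=w[w[:,2]>40];print('piston',w.min(0),w.max(0))
E
```

```text
[[-0.001  0.318  0.948]
 [-0.001  0.948 -0.318]
 [-1.    -0.001 -0.   ]]
tcp [166.9 497.4 226.1] jaw ang deg 71.45 down [-0.001 -0.001 -1.   ] shift [-0.1034 -0.434   0.4654] turn -18.55 F [0.1 0.2 0.5] w 91.8 t 0.1 q6 -0.15
335.2535809053462 campos in tool [-158.47404517    0.45894517  -82.27944805] view in tool [[-0.    -0.302  0.953]
 [ 1.    -0.001  0.   ]
 [ 0.     0.953  0.302]]
bottle [535.53834533 348.19830395  20.06869204] [654.7333001  427.09347282 230.40537847]
piston [386.12191298 359.61345141  40.06673652] [451.6066557  425.69507578  61.57198172]
```

Emit:
{"fn": "step_arm", "kwargs": {"targets": [[[-0.004, -0.016, 0.034, 0], [-0.008, -0.032, 0.068, 0], [-0.012, -0.048, 0.102, 0], [-0.018, -0.064, 0.136, 0], [-0.022, -0.08, 0.17, 0]]], "jaw": 0}}

```text
time: 0.57
tool_pos: [303.4, 366.2, 248.5]
tcp_rot: [-1.684, 1.57, -2.007]
contact_force: [-0.3, 1.1, -0.6]
grip_width: 91.8
```

Emit:
{"fn": "step_arm", "kwargs": {"targets": [[[-0.004, -0.016, 0.034, 0], [-0.008, -0.032, 0.068, 0], [-0.012, -0.048, 0.102, 0], [-0.018, -0.064, 0.136, 0], [-0.022, -0.08, 0.165, 0]]]}}

```text
time: 0.98
tool_pos: [436.0, 236.2, 270.9]
tcp_rot: [-1.366, 1.57, -1.69]
contact_force: [0.2, -0.0, 0.0]
grip_width: 91.8
```

Emit:
{"fn": "step_arm", "kwargs": {"targets": [[[0, -0.016, 0.03, -3], [0, -0.03, 0.055, -6], [0, -0.03, 0.055, -8], [0, -0.03, 0.055, -8], [0, -0.03, 0.055, -8]]]}}

```text
time: 1.4
tool_pos: [478.4, 190.2, 270.6]
tcp_rot: [-2.226, 1.569, -2.412]
contact_force: [-0.5, 0.3, 0.7]
grip_width: 92.0
```

```bash
cat >> h.py <<'E'
def blobs(W,m,mn=40):
    n,l,s,_=cv2.connectedComponentsWithStats(m.astype(np.uint8))
    for i in range(1,n):
        if s[i,4]>mn:
            p=W[l==i]; r=cv2.minAreaRect(p[:,:2].astype(np.float32))
            print('px',s[i],'c',np.round(r[0],1),'size',np.round(r[1],1),'ang',round(r[2],2),'z',np.round(np.median(p[:,2]),1))
E
python3 - <<'E'
from h import *
plan([470,-62,270],np.pi/2)
c=cam('wrist');save(c,'w1');W=pts(c);Z=W[...,2]
np.savez('pics/w1.npz',W=W,col=c['color'])
print('rack top');blobs(W,(Z>26)&(Z<34),300)
print('shim tops');blobs(W,(Z>58)&(Z<71))
print('tabs');blobs(W,(Z>103)&(Z<120))
E
```

```text
tcp [478.4 190.2 270.6] jaw ang deg 79.34 down [-0.001 -0.001 -1.   ] shift [ 0.0008 -0.2494  0.0384] turn -10.66 F [-0.5  0.3  0.7] w 92.0 t 1.4 q6 -1.15
rack top
px [  179   115   146    92 10081] c [488.7 190.8] size [170.3 113.8] ang 79.34 z 30.5
px [325 115  25  92 673] c [507.2 289.5] size [ 28.8 113.5] ang 79.52 z 30.5
px [ 27 144  37  84 372] c [472.  -65.6] size [109.7   3.4] ang 0.74 z 29.8
shim tops
px [202 129  11  77 512] c [479.  141.6] size [ 8.4 88.3] ang 79.4 z 65.3
px [ 312  129   31   79 1569] c [504.7 273.8] size [28.8 90.1] ang 79.31 z 66.2
px [  37  142   51   94 1126] c [471.8 -23.7] size [110.   19.7] ang 1.11 z 68.9
px [   0  149   50   93 1649] c [471.9 -72.6] size [ 16.7 109.6] ang 89.66 z 67.8
px [253 159   7  49 334] c [505.9 192.8] size [ 7.  57.1] ang 79.59 z 65.3
px [420 174  48  51 378] c [557.3 395.6] size [27.9 65.3] ang 48.28 z 64.3
px [302 276  42   5 127] c [645.  251.5] size [50.1  5.6] ang 78.84 z 61.7
tabs
px [253 136   9  24 204] c [457.5 201.9] size [ 7.9 21.9] ang 79.45 z 110.3
px [328 169  16  24 323] c [504.4 272.8] size [12.4 22.4] ang 79.54 z 112.0
px [441 186  57  59 717] c [558.1 394.7] size [28.7 65.5] ang 51.75 z 111.9
px [199 200   9  22 181] c [511.6 135.5] size [ 8.  21.3] ang 79.12 z 110.0
px [206 312 108  12 432] c [640.  170.3] size [119.3   6.9] ang 87.1 z 116.5
```

View pics/w1.png

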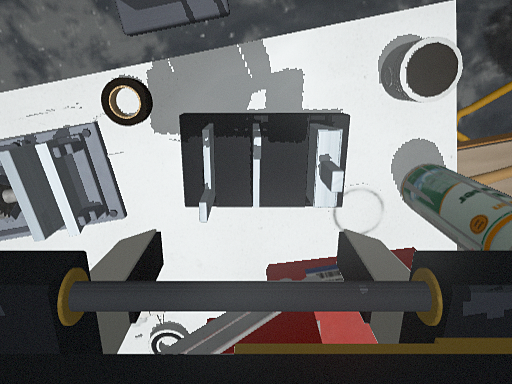

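The picture shows the rack's contents well: shim_b at (204,170), shim_a at (257,165) and the key at (325,160). Their sizes match the given ones. Next I'll look straight down at the gap.

Emit:
{"fn": "step_arm", "kwargs": {"targets": [[[0, -0.04, 0.006, 0], [0, -0.08, 0.012, 0], [0, -0.12, 0.018, 0], [0, -0.16, 0.024, 0], [0, -0.2, 0.03, 0]]]}}

```text
time: 1.87
tool_pos: [470.1, -11.9, 271.2]
tcp_rot: [-1.803, 1.57, -1.986]
contact_force: [1.7, 0.1, -0.3]
grip_width: 91.8
```

Emit:
{"fn": "step_arm", "kwargs": {"targets": [[[0, -0.025, 0.004, -5], [0, -0.05, 0.008, -10.7], [0, -0.05, 0.008, -10.7], [0, -0.05, 0.008, -10.7], [0, -0.05, 0.008, -10.7]]]}}

```text
time: 2.28
tool_pos: [468.7, -61.4, 271.3]
tcp_rot: [-2.368, 1.57, -2.366]
contact_force: [0.0, 0.1, -0.4]
grip_width: 91.5
```

```bash
python3 - <<'E'
from h import *
plan([470,-62,270],np.pi/2)
c=cam('wrist');save(c,'w2');W=pts(c);Z=W[...,2];np.savez('pics/w2.npz',W=W,col=c['color'])
print('tops');blobs(W,(Z>66)&(Z<76))
print('plate');blobs(W,(Z>9)&(Z<15),100)
# lines: bracket top edge facing +y; stop top edge; sloped face fit
u,v=np.meshgrid(np.arange(512),np.arange(384))
m=(Z>18)&(Z<66)&(W[...,0]>430)&(W[...,0]<515)&(W[...,1]>-75)&(W[...,1]<-20)
p=W[m]
s=p[p[:,1]-0.3*(p[:,2]-12)>-62]
print(len(p),len(s))
for zc in range(20,66,6):
    q=p[abs(p[:,2]-zc)<3]; h,e=np.histogram(q[:,1],np.arange(-75,-20,3)); print(zc,h)
E
```

```text
tcp [468.7 -61.4 271.3] jaw ang deg 90.12 down [-0. -0. -1.] shift [ 0.0013 -0.0006  0.0013] turn 0.12 F [ 0.   0.1 -0.4] w 91.5 t 2.28 q6 -1.87
tops
px [ 232  114   14   97 1230] c [472.4 -72.7] size [109.1  14. ] ang 0.15 z 68.4
px [ 272  114   15   98 1189] c [472.3 -28.7] size [109.7  13.6] ang 0.02 z 70.7
px [477 141  19  36 179] c [465.8 198.2] size [ 7.9 39.5] ang 81.08 z 69.7
px [414 184  16  25 119] c [508.7 133.2] size [ 6.2 27.1] ang 65.2 z 70.5
plate
px [  10   89   34  112 1562] c [ 465.  -342.5] size [ 34.7 140.7] ang 82.36 z 11.2
px [   93   101   214   102 10657] c [ 472.7 -121. ] size [130.5 260.1] ang 0.1 z 12.5
px [369 110  29  88 182] c [473.8 107.2] size [  1.7 114.4] ang 79.2 z 12.3
px [278 316  40  21 118] c [731.5   8.3] size [26.4 60.9] ang 16.66 z 12.1
px [284 322  33  22 121] c [741.1  17.7] size [52.3 30.8] ang 71.04 z 14.6
1042 1028
20 [ 0  0  0  0  0  0  0  0 82  8  0  0  0  0  0  0  0  0]
26 [  0   0   0   0   0   0   0   0  10 104   0   0   0   0   0   0   0   0]
32 [ 0  0  0  0  0  0  0  0  0 78 36  0  0  0  0  0  0  0]
38 [  0   0   0   0   0   0   0   0   0   0 127   0   0   0   0   0   0   0]
44 [ 0  0  0  0  0  0  0  0  0  0 44 86  0  0  0  0  0  0]
50 [  0   0   0   0   0   0   0   0   0   0   0 117  10   0   0   0   0   0]
56 [  0   0   0   0   0   0   0   0   0   0   0  14 125   0   0   0   0   0]
62 [  0   0   0   9   0   0   0   0   0   0   0   0 102  42   0   0   0   6]
```

View pics/w2.png

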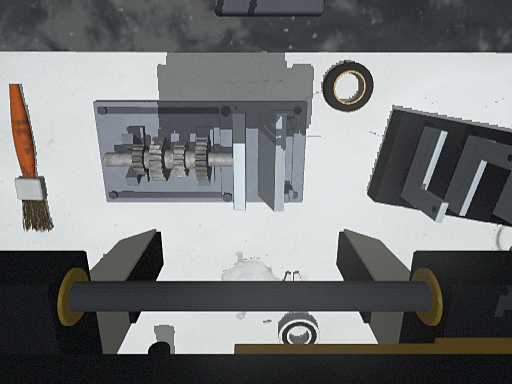

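Looking down on the gap, the bracket top is at u≈239 and the stop at u≈265–285. The stop's face reaches the plate at y≈-51.1 and the bracket face is at y≈-65.7. The gap is therefore about 14.6 mm, so one shim is needed and the key should jam about 18 mm up. I'll take shim_b, which has the outer slot.

Emit:
{"fn": "step_arm", "kwargs": {"targets": [[[0.015, 0.035, 0.008, 0], [0.03, 0.07, 0.016, 0], [0.045, 0.105, 0.024, 0], [0.06, 0.14, 0.032, 0], [0.07, 0.165, 0.038, 0]]], "jaw": 0.45}}

```text
time: 2.75
tool_pos: [505.3, 108.2, 199.9]
tcp_rot: [2.94, 1.569, 2.946]
contact_force: [-0.2, -0.7, 0.6]
grip_width: 63.0
```

Emit:
{"fn": "step_arm", "kwargs": {"targets": [[[0.01, 0.02, 0.004, 5], [0.02, 0.032, 0.005, 10.7], [0.03, 0.032, 0.005, 10.7], [0.03, 0.032, 0.005, 10.7], [0.03, 0.032, 0.005, 10.7]]]}}

```text
time: 3.17
tool_pos: [509.5, 140.4, 169.6]
tcp_rot: [-2.909, 1.568, -3.087]
contact_force: [0.1, -0.7, 0.2]
grip_width: 50.6
```

```bash
python3 - <<'E'
from h import *
plan([511.6,135.5,72],np.radians(79.4))
E
```

```text
tcp [509.5 140.4 169.6] jaw ang deg 79.79 down [-0.003 -0.    -1.   ] shift [ 0.0976 -0.0044  0.0033] turn 0.39 F [ 0.1 -0.7  0.2] w 50.6 t 3.17 q6 -1.27
```

Emit:
{"fn": "step_arm", "kwargs": {"targets": [[[0, -0.0044, 0.0033, 0.4], [0.02, -0.0044, 0.0033, 0.4], [0.045, -0.0044, 0.0033, 0.4], [0.07, -0.0044, 0.0033, 0.4], [0.07, -0.0044, 0.0033, 0.4]]]}}

```text
time: 3.58
tool_pos: [509.6, 134.0, 96.5]
tcp_rot: [-2.843, 1.561, -3.029]
contact_force: [-1.4, -0.4, -0.1]
grip_width: 50.7
```

```bash
python3 - <<'E'
from h import *
plan([511.6,135.5,72],np.radians(79.4))
E
```

```text
tcp [509.6 134.   96.5] jaw ang deg 79.34 down [-0.009 -0.001 -1.   ] shift [0.0245 0.0019 0.0019] turn -0.06 F [-1.4 -0.4 -0.1] w 50.7 t 3.58 q6 -1.27
```

Emit:
{"fn": "step_arm", "kwargs": {"targets": [[[0.01, 0.0018, 0.0019, 0], [0.02, 0.0018, 0.0019, 0], [0.0245, 0.0018, 0.0019, 0], [0.0245, 0.0018, 0.0019, 0], [0.0245, 0.0018, 0.0019, 0]]]}}

```text
time: 4.0
tool_pos: [511.9, 135.4, 72.4]
tcp_rot: [-2.841, 1.562, -3.027]
contact_force: [-0.1, -0.9, -0.0]
grip_width: 50.8
```

```bash
python3 - <<'E'
from h import *
plan([511.6,135.5,72],np.radians(79.4))
E
```

```text
tcp [511.9 135.4  72.4] jaw ang deg 79.35 down [-0.009 -0.001 -1.   ] shift [ 0.0004  0.0001 -0.0003] turn -0.05 F [-0.1 -0.9 -0. ] w 50.8 t 4.0 q6 -1.27
```

Emit:
{"fn": "step_arm", "kwargs": {"targets": [[[0, 0, 0, 0], [0, 0, 0, 0], [0, 0, 0, 0], [0, 0, 0, 0], [0, 0, 0, 0]]], "jaw": 1}}

```text
time: 4.42
tool_pos: [512.0, 135.4, 72.6]
tcp_rot: [-2.836, 1.562, -3.022]
contact_force: [-0.0, -1.0, 0.3]
grip_width: 21.8
```

Emit:
{"fn": "step_arm", "kwargs": {"targets": [[[0, 0, 0, 0], [0, 0, 0, 0], [0, 0, 0, 0], [0, 0, 0, 0], [0, 0, 0, 0]]]}}

```text
time: 4.83
tool_pos: [512.0, 135.4, 72.6]
tcp_rot: [-2.847, 1.563, -3.033]
contact_force: [0.3, 0.6, 0.6]
grip_width: 8.1
```

Emit:
{"fn": "step_arm", "kwargs": {"targets": [[[-0.01, 0, 0, 0], [-0.03, 0, 0, 0], [-0.05, 0, 0, 0], [-0.08, 0, 0, 0], [-0.11, 0, 0, 0]]]}}

```text
time: 5.25
tool_pos: [512.2, 135.4, 183.8]
tcp_rot: [-2.84, 1.561, -3.026]
contact_force: [1.0, 0.3, -0.6]
grip_width: 7.9
```

```bash
python3 - <<'E'
from h import *
plan([505.4,-60,195],np.pi/2)
E
```

```text
tcp [512.2 135.4 183.8] jaw ang deg 79.35 down [-0.01  -0.001 -1.   ] shift [-0.0109 -0.1933  0.0293] turn -10.65 F [ 1.   0.3 -0.6] w 7.9 t 5.25 q6 -1.27
```

Emit:
{"fn": "step_arm", "kwargs": {"targets": [[[-0.005, -0.032, 0.005, 0], [-0.01, -0.064, 0.01, 0], [-0.01, -0.096, 0.015, 0], [-0.01, -0.128, 0.02, 0], [-0.01, -0.155, 0.024, 0]]]}}

```text
time: 5.67
tool_pos: [506.9, -23.2, 194.8]
tcp_rot: [-2.777, 1.561, -2.963]
contact_force: [0.3, 0.5, -1.7]
grip_width: 7.7
```

Emit:
{"fn": "step_arm", "kwargs": {"targets": [[[0, -0.018, 0.003, -5], [0, -0.036, 0.005, -10.65], [0, -0.036, 0.005, -10.65], [0, -0.036, 0.005, -10.65], [0, -0.036, 0.005, -10.65]]]}}

```text
time: 6.08
tool_pos: [505.0, -59.0, 195.1]
tcp_rot: [-3.008, 1.561, -3.01]
contact_force: [-0.3, -0.2, -1.9]
grip_width: 7.8
```

```bash
python3 - <<'E'
from h import *
plan([505.4,-60.5,160],np.pi/2)
c=cam('wrist');save(c,'w3');W=pts(c);Z=W[...,2]
print('low');blobs(W,(Z>66)&(Z<76))
print('high');blobs(W,(Z>165)&(Z<200))
print('body');blobs(W,(Z>130)&(Z<164))
E
```

```text
tcp [505.  -59.  195.1] jaw ang deg 89.88 down [-0.01  -0.001 -1.   ] shift [ 0.0351 -0.0014  0.0007] turn -0.12 F [-0.3 -0.2 -1.9] w 7.8 t 6.08 q6 -1.83
low
px [ 276   77   19  130 2032] c [472.3 -28.8] size [109.9  13.8] ang 0.12 z 70.7
px [ 224   78   18  127 2055] c [472.3 -72.7] size [108.8  14. ] ang 0.17 z 68.4
px [117 141  17   4  54] c [ 470.3 -165.6] size [ 3.  13.3] ang 0.08 z 67.4
px [176 140  15   5  49] c [ 469.8 -115.7] size [12.   3.3] ang 84.35 z 67.4
px [176 147  16   4  56] c [ 475.8 -115.7] size [ 2.7 13.1] ang 0.43 z 67.0
px [118 148  16   4  43] c [ 476.  -165.9] size [ 2.7 12.9] ang 3.83 z 67.3
high
px [ 230   93   43  143 2286] c [462.3 -54.7] size [21.1 69.1] ang 84.45 z 188.1
body
```

View pics/w3.png

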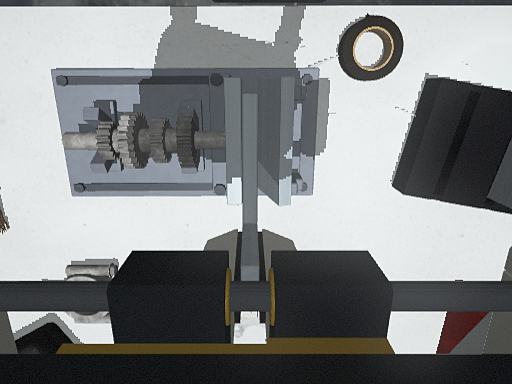

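The shim hangs straight in the gripper at u≈250, between the bracket (u≈233) and the stop (u≈287), and it looks parallel to both. I'll lower it to just above the gap and measure its lateral position.

Emit:
{"fn": "step_arm", "kwargs": {"targets": [[[0.01, -0.0014, 0, 0], [0.02, -0.0014, 0, 0], [0.035, -0.0014, 0, 0], [0.042, -0.0014, 0, 0], [0.042, -0.0014, 0, 0]]]}}

```text
time: 6.55
tool_pos: [503.2, -59.4, 150.7]
tcp_rot: [-3.14, 1.557, -3.141]
contact_force: [-0.7, 0.6, -2.4]
grip_width: 7.9
```

```bash
python3 - <<'E'
from h import *
plan([505.4,-60.5,80],np.pi/2)
c=cam('wrist');W=pts(c);Z=W[...,2]
m=(Z>141)&(Z<150)&(W[...,0]<490)&(abs(W[...,1]+60)<12)
blobs(W,m)
print('bracket/stop');blobs(W,(Z>66)&(Z<76),300)
E
```

```text
tcp [503.2 -59.4 150.7] jaw ang deg 89.96 down [-0.014 -0.    -1.   ] shift [ 0.0706 -0.0011  0.0032] turn -0.04 F [-0.7  0.6 -2.4] w 7.9 t 6.55 q6 -1.83
px [ 242   93   16  127 1986] c [457.8 -58.7] size [ 8.  64.3] ang 89.57 z 143.7
bracket/stop
px [ 219   79   22  148 2804] c [472.1 -72.8] size [109.5  14.1] ang 0.14 z 68.5
px [ 280   79   24  150 2755] c [472.4 -28.7] size [110.  14.] ang 0.34 z 70.7
```

Emit:
{"fn": "step_arm", "kwargs": {"targets": [[[0, -0.0015, 0.002, 0], [0.015, -0.0015, 0.002, 0], [0.03, -0.0015, 0.002, 0], [0.045, -0.0015, 0.002, 0], [0.055, -0.0015, 0.002, 0]]]}}

```text
time: 7.02
tool_pos: [505.4, -61.2, 96.2]
tcp_rot: [-3.093, 1.559, -3.094]
contact_force: [-0.7, -0.1, -1.4]
grip_width: 7.8
```

```bash
python3 - <<'E'
from h import *
plan([505.4,-60.5,80],np.pi/2)
E
```

```text
tcp [505.4 -61.2  96.2] jaw ang deg 89.95 down [-0.012 -0.001 -1.   ] shift [0.0162 0.0008 0.0002] turn -0.05 F [-0.7 -0.1 -1.4] w 7.8 t 7.02 q6 -1.84
```

Emit:
{"fn": "step_arm", "kwargs": {"targets": [[[0.004, 0.0003, 0, 0], [0.008, 0.0003, 0, 0], [0.011, 0.0003, 0, 0], [0.013, 0.0003, 0, 0], [0.014, 0.0003, 0, 0]]]}}

```text
time: 7.43
tool_pos: [505.5, -61.0, 82.5]
tcp_rot: [-3.074, 1.559, -3.075]
contact_force: [1.4, 0.0, -1.1]
grip_width: 7.8
```

Emit:
{"fn": "step_arm", "kwargs": {"targets": [[[0.001, 0, 0, 0], [0.0015, 0, 0, 0], [0.002, 0, 0, 0], [0.0025, 0, 0, 0], [0.0025, 0, 0, 0]]]}}

```text
time: 7.85
tool_pos: [505.5, -61.0, 80.0]
tcp_rot: [-3.068, 1.559, -3.068]
contact_force: [0.1, 0.1, -2.2]
grip_width: 8.1
```

Emit:
{"fn": "step_arm", "kwargs": {"targets": [[[0.0005, 0, 0, 0], [0.001, 0, 0, 0], [0.0015, 0, 0, 0], [0.0015, 0, 0, 0], [0.0015, 0, 0, 0]]]}}

```text
time: 8.27
tool_pos: [505.6, -61.1, 79.6]
tcp_rot: [-3.041, 1.56, -3.042]
contact_force: [-2.6, 0.4, 8.8]
grip_width: 8.3
```

Emit:
{"fn": "step_arm", "kwargs": {"targets": [[[-0.0005, -0.0005, 0, 0], [-0.0005, -0.001, 0, 0], [-0.0005, -0.0014, 0, 0], [-0.0005, -0.0018, 0, 0], [-0.0005, -0.0018, 0, 0]]]}}

```text
time: 8.68
tool_pos: [505.7, -62.3, 80.0]
tcp_rot: [3.14, 1.56, 3.139]
contact_force: [0.3, 4.7, 1.1]
grip_width: 7.5
```

Emit:
{"fn": "step_arm", "kwargs": {"targets": [[[0, 0, 0, 0], [0, 0, 0, 0], [0, 0, 0, 0], [0, 0, 0, 0], [0, 0, 0, 0]]], "jaw": 0.5}}

```text
time: 9.1
tool_pos: [505.7, -62.5, 80.0]
tcp_rot: [-3.123, 1.56, -3.124]
contact_force: [-0.1, 0.5, -0.3]
grip_width: 36.9
```

Emit:
{"fn": "step_arm", "kwargs": {"targets": [[[-0.01, 0, 0, 0], [-0.03, 0, 0, 0], [-0.06, 0, 0, 0], [-0.09, 0, 0, 0], [-0.12, 0, 0, 0]]]}}

```text
time: 9.52
tool_pos: [506.7, -62.5, 202.1]
tcp_rot: [-3.105, 1.56, -3.106]
contact_force: [-0.3, 0.2, -0.0]
grip_width: 46.2
```

```bash
python3 - <<'E'
from h import *
plan([504.4,272.8,180],np.radians(79.4))
c=cam('wrist');save(c,'w4');W=pts(c);Z=W[...,2]
print('tops');blobs(W,(Z>66)&(Z<80),100)
print('tab');blobs(W,(Z>110)&(Z<124))
E
```

```text
tcp [506.7 -62.5 202.1] jaw ang deg 89.94 down [-0.01 -0.   -1.  ] shift [ 0.022   0.3353 -0.0024] turn 10.54 F [-0.3  0.2 -0. ] w 46.2 t 9.52 q6 -1.84
tops
px [ 228   76   27  125 2693] c [472.3 -68.9] size [109.1  21.8] ang 0.15 z 68.8
px [ 279   76   19  126 1935] c [472.5 -28.8] size [109.3  14.1] ang 0.34 z 70.7
tab
px [245 180  11  29 301] c [505.7 -61.6] size [21.7  7.8] ang 0.01 z 117.3
px [463 331  25  12 242] c [637.  137.5] size [28.   2.5] ang 86.58 z 116.9
```

View pics/w4.png

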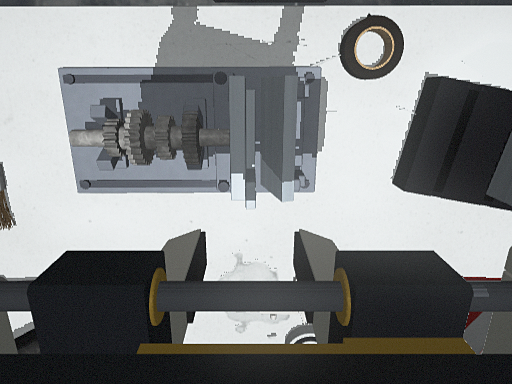

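The shim's tab is at (505.7,-61.6), which puts it against the bracket and upright at z=117 (pixel 250,195). Before fetching the key I'll check how much room the gripper body has beside the bottle.

```bash
python3 - <<'E'
from h import *
P=[]
for n in['w1','top','scene']:
    W=np.load(f'pics/{n}.npz')['W'].reshape(-1,3)
    P.append(W[(W[:,0]>500)&(W[:,0]<680)&(W[:,1]>330)&(W[:,1]<470)&(W[:,2]>20)])
rx=np.array([.184,.983]);
for i,p in enumerate(P):
  for z in range(30,250,25):
    q=p[abs(p[:,2]-z)<12]
    if len(q)>8:
        c,r=cv2.minEnclosingCircle(q[:,:2].astype(np.float32))
        print(i,z,len(q),q[:,:2].min(0).round(),q[:,:2].max(0).round(),np.round(c),round(r,1))
E
```

```text
0 30 620 [536. 360.] [657. 429.] [599. 394.] 66.0
0 55 667 [537. 361.] [656. 428.] [598. 393.] 65.7
0 80 773 [537. 376.] [592. 427.] [567. 406.] 32.7
0 105 949 [537. 376.] [593. 426.] [567. 406.] 32.7
0 130 1178 [537. 376.] [591. 427.] [567. 406.] 32.6
0 155 1232 [537. 376.] [583. 418.] [561. 399.] 29.2
0 180 767 [539. 377.] [570. 401.] [555. 389.] 19.1
1 30 78 [536. 332.] [655. 414.] [595. 373.] 71.1
1 55 89 [536. 332.] [649. 413.] [591. 372.] 68.3
1 80 149 [536. 331.] [653. 416.] [594. 372.] 70.9
1 105 264 [536. 330.] [680. 449.] [614. 393.] 79.8
1 130 242 [536. 344.] [679. 469.] [616. 397.] 81.1
1 155 320 [536. 343.] [680. 469.] [616. 396.] 81.5
1 180 261 [537. 346.] [680. 469.] [618. 413.] 82.2
1 205 399 [537. 376.] [680. 470.] [608. 418.] 71.9
1 230 348 [542. 380.] [678. 470.] [608. 423.] 70.1
2 30 106 [535. 333.] [658. 425.] [597. 379.] 73.4
2 55 113 [535. 330.] [655. 417.] [596. 375.] 72.6
2 80 161 [536. 331.] [657. 425.] [598. 377.] 73.1
2 105 187 [535. 330.] [679. 447.] [609. 384.] 80.7
2 130 214 [535. 342.] [680. 465.] [614. 395.] 80.1
2 155 247 [536. 341.] [680. 469.] [616. 397.] 81.4
2 180 199 [536. 343.] [680. 470.] [617. 398.] 81.3
2 205 211 [536. 374.] [679. 467.] [606. 419.] 72.9
2 230 141 [541. 378.] [677. 469.] [607. 425.] 70.5
```

Emit:
{"fn": "step_arm", "kwargs": {"targets": [[[0, 0.035, 0, 0], [0, 0.07, 0, 0], [0, 0.105, 0, 0], [0, 0.14, 0, 0], [0, 0.175, 0, 0]]]}}

```text
time: 9.98
tool_pos: [509.6, 113.2, 208.5]
tcp_rot: [-1.357, 1.567, -1.358]
contact_force: [0.8, -0.3, -0.2]
grip_width: 45.9
```

Emit:
{"fn": "step_arm", "kwargs": {"targets": [[[0, 0.035, 0, 3], [0, 0.07, 0, 6], [0, 0.105, 0, 9], [0, 0.13, 0, 10.5], [0, 0.145, 0, 10.5]]]}}

```text
time: 10.4
tool_pos: [509.3, 261.1, 208.5]
tcp_rot: [-0.905, 1.568, -1.089]
contact_force: [-0.5, 0.3, -0.3]
grip_width: 45.6
```

```bash
python3 - <<'E'
from h import *
plan([504.4,272.8,69],np.radians(79.4))
E
```

```text
tcp [509.3 261.1 208.5] jaw ang deg 79.47 down [ 0.001 -0.002 -1.   ] shift [ 0.1395  0.0109 -0.0072] turn 0.07 F [-0.5  0.3 -0.3] w 45.6 t 10.4 q6 -1.04
```

Emit:
{"fn": "step_arm", "kwargs": {"targets": [[[0.01, 0.0105, -0.007, 0], [0.03, 0.0105, -0.007, 0], [0.055, 0.0105, -0.007, 0], [0.08, 0.0105, -0.007, 0], [0.085, 0.0105, -0.007, 0]]]}}

```text
time: 10.82
tool_pos: [502.3, 271.8, 120.1]
tcp_rot: [-2.147, 1.564, -2.331]
contact_force: [-0.8, -0.6, -0.5]
grip_width: 45.7
```

```bash
python3 - <<'E'
from h import *
plan([504.4,272.8,69],np.radians(79.4))
c=cam('wrist');W=pts(c);Z=W[...,2]
print('tab');blobs(W,(Z>105)&(Z<118)&(abs(W[...,1]-272)<20)&(abs(W[...,0]-504)<25))
E
```

```text
tcp [502.3 271.8 120.1] jaw ang deg 79.48 down [-0.005 -0.005 -1.   ] shift [0.0511 0.0017 0.0021] turn 0.08 F [-0.8 -0.6 -0.5] w 45.7 t 10.82 q6 -1.02
tab
px [242 220  22  41 842] c [504.3 273.4] size [11.6 22.3] ang 79.31 z 112.2
```

Emit:
{"fn": "step_arm", "kwargs": {"targets": [[[0.01, 0.002, 0.002, 0], [0.025, 0.002, 0.002, 0], [0.038, 0.002, 0.002, 0], [0.046, 0.002, 0.002, 0], [0.049, 0.002, 0.002, 0]]]}}

```text
time: 11.28
tool_pos: [505.1, 273.2, 71.7]
tcp_rot: [-2.105, 1.565, -2.289]
contact_force: [0.1, -0.6, 0.6]
grip_width: 46.0
```

```bash
python3 - <<'E'
from h import *
plan([504.4,273.3,69],np.radians(79.4))
E
```

```text
tcp [505.1 273.2  71.7] jaw ang deg 79.46 down [-0.004 -0.005 -1.   ] shift [ 0.0027  0.     -0.0007] turn 0.06 F [ 0.1 -0.6  0.6] w 46.0 t 11.28 q6 -1.02
```

Emit:
{"fn": "step_arm", "kwargs": {"targets": [[[0.001, 0, -0.0007, 0], [0.002, 0, -0.0007, 0], [0.0025, 0, -0.0007, 0], [0.0025, 0, -0.0007, 0], [0.0025, 0, -0.0007, 0]]], "jaw": 1}}

```text
time: 11.7
tool_pos: [504.7, 273.4, 69.7]
tcp_rot: [-2.026, 1.565, -2.21]
contact_force: [-0.3, -0.5, -0.8]
grip_width: 17.3
```

Emit:
{"fn": "step_arm", "kwargs": {"targets": [[[0, 0, 0, 0], [0, 0, 0, 0], [0, 0, 0, 0], [0, 0, 0, 0], [0, 0, 0, 0]]]}}

```text
time: 12.12
tool_pos: [504.1, 271.3, 69.7]
tcp_rot: [-1.935, 1.561, -2.118]
contact_force: [-1.7, -8.2, 2.0]
grip_width: 12.0
```

Emit:
{"fn": "step_arm", "kwargs": {"targets": [[[-0.005, 0, 0, 0], [-0.015, 0, 0, 0], [-0.035, 0, 0, 0], [-0.06, 0, 0, 0], [-0.09, 0, 0, 0]]]}}

```text
time: 12.53
tool_pos: [503.6, 272.0, 159.9]
tcp_rot: [-2.123, 1.559, -2.307]
contact_force: [-0.2, 0.3, -4.4]
grip_width: 11.5
```

```bash
python3 - <<'E'
from h import *
plan([472.4,-45,205],np.pi/2)
E
```

```text
tcp [503.6 272.  159.9] jaw ang deg 79.49 down [-0.008 -0.009 -1.   ] shift [-0.0421 -0.3178  0.0268] turn -10.51 F [-0.2  0.3 -4.4] w 11.5 t 12.53 q6 -1.02
```

Emit:
{"fn": "step_arm", "kwargs": {"targets": [[[-0.02, -0.01, 0.001, 0], [-0.04, -0.04, 0.003, 0], [-0.05, -0.075, 0.006, 0], [-0.05, -0.11, 0.009, 0], [-0.05, -0.145, 0.012, 0]]]}}

```text
time: 12.95
tool_pos: [489.3, 126.9, 212.9]
tcp_rot: [-1.954, 1.561, -2.136]
contact_force: [0.5, -0.1, -4.2]
grip_width: 12.2
```

Emit:
{"fn": "step_arm", "kwargs": {"targets": [[[0, -0.03, 0.003, 0], [0, -0.06, 0.006, 0], [0, -0.09, 0.009, 0], [0, -0.12, 0.011, 0], [0, -0.14, 0.012, 0]]]}}

```text
time: 13.37
tool_pos: [475.4, -15.0, 214.9]
tcp_rot: [-1.85, 1.561, -2.033]
contact_force: [0.2, 0.2, -3.7]
grip_width: 11.8
```

```bash
python3 - <<'E'
from h import *
plan([472.4,-42,200],np.pi/2)
E
```

```text
tcp [475.4 -15.  214.9] jaw ang deg 79.52 down [-0.004 -0.009 -1.   ] shift [ 0.0151 -0.027   0.002 ] turn -10.48 F [ 0.2  0.2 -3.7] w 11.8 t 13.37 q6 -1.57
```

Emit:
{"fn": "step_arm", "kwargs": {"targets": [[[0, -0.013, 0.001, -5], [0, -0.027, 0.002, -10.4], [0.005, -0.027, 0.002, -10.4], [0.01, -0.027, 0.002, -10.4], [0.01, -0.027, 0.002, -10.4]]]}}

```text
time: 13.78
tool_pos: [471.7, -41.1, 204.2]
tcp_rot: [-2.241, 1.561, -2.245]
contact_force: [0.3, 0.1, -4.0]
grip_width: 11.9
```

```bash
python3 - <<'E'
from h import *
plan([472.4,-43.5,150],np.pi/2)
c=cam('wrist');save(c,'w5');W=pts(c);Z=W[...,2]
p,R,o=pose()
print('keytop');blobs(W,(Z>p[2]-10)&(Z<p[2]+4)&(W[...,0]<462)&(abs(W[...,1]+43)<40))
print('shim tab');blobs(W,(Z>110)&(Z<124)&(W[...,1]<-50)&(W[...,1]>-75))
print('tops');blobs(W,(Z>66)&(Z<76),100)
E
```

```text
tcp [471.7 -41.1 204.2] jaw ang deg 89.79 down [-0.006 -0.007 -1.   ] shift [ 0.0542 -0.002   0.001 ] turn -0.21 F [ 0.3  0.1 -4. ] w 11.9 t 13.78 q6 -1.81
keytop
px [ 226  159   56   75 3776] c [444.3 -38.4] size [28.5 35.4] ang 89.93 z 200.8
shim tab
px [220 220   7  14  85] c [499.2 -62.6] size [8.7 5.3] ang 2.3 z 117.0
tops
px [256 117  16  38 505] c [433.1 -29.1] size [32. 13.] ang 0.78 z 70.6
px [ 206  118   26  116 2025] c [472.2 -69.2] size [ 22.4 109.1] ang 89.35 z 68.6
px [460 329  28   9 156] c [639.6 192.8] size [33.9  2.4] ang 86.43 z 71.2
```

View pics/w5.png

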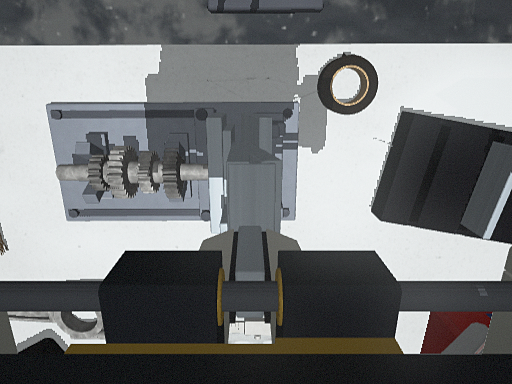

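The key is held straight with its upright face at y≈-53, beside the shim (key top at pixel about 254,195). I'll lower it into the mouth of the gap.

Emit:
{"fn": "step_arm", "kwargs": {"targets": [[[0.005, -0.002, 0.0008, -0.2], [0.02, -0.002, 0.0008, -0.2], [0.035, -0.002, 0.0008, -0.2], [0.05, -0.002, 0.0008, -0.2], [0.055, -0.002, 0.0008, -0.2]]]}}

```text
time: 14.25
tool_pos: [471.4, -42.6, 147.5]
tcp_rot: [-2.504, 1.56, -2.502]
contact_force: [-0.8, 0.9, -4.9]
grip_width: 11.5
```

```bash
python3 - <<'E'
from h import *
plan([472.4,-43,114],np.pi/2)
E
```

```text
tcp [471.4 -42.6 147.5] jaw ang deg 90.07 down [-0.009 -0.007 -1.   ] shift [ 0.0335 -0.0002  0.0013] turn 0.07 F [-0.8  0.9 -4.9] w 11.5 t 14.25 q6 -1.81
```

Emit:
{"fn": "step_arm", "kwargs": {"targets": [[[0.006, -0.0005, 0.001, 0], [0.015, -0.0005, 0.001, 0], [0.024, -0.0005, 0.001, 0], [0.031, -0.0005, 0.001, 0], [0.033, -0.0005, 0.001, 0]]]}}

```text
time: 14.67
tool_pos: [471.5, -43.1, 113.3]
tcp_rot: [-2.622, 1.558, -2.621]
contact_force: [-0.9, -0.0, -3.7]
grip_width: 12.0
```

```bash
python3 - <<'E'
from h import *
plan([472.4,-44.5,100],np.pi/2)
E
```

```text
tcp [471.5 -43.1 113.3] jaw ang deg 90.07 down [-0.011 -0.006 -1.   ] shift [ 0.0133 -0.0013  0.0011] turn 0.07 F [-0.9 -0.  -3.7] w 12.0 t 14.67 q6 -1.81
```

Emit:
{"fn": "step_arm", "kwargs": {"targets": [[[0.002, -0.0012, 0.001, 0], [0.005, -0.0012, 0.001, 0], [0.008, -0.0012, 0.001, 0], [0.011, -0.0012, 0.001, 0], [0.012, -0.0012, 0.001, 0]]]}}

```text
time: 15.08
tool_pos: [472.2, -44.4, 101.0]
tcp_rot: [-2.637, 1.558, -2.636]
contact_force: [0.4, -0.4, -4.9]
grip_width: 11.9
```

Emit:
{"fn": "step_arm", "kwargs": {"targets": [[[0.001, -0.0003, 0, 0], [0.002, -0.0006, 0, 0], [0.003, -0.0006, 0, 0], [0.004, -0.0006, 0, 0], [0.004, -0.0006, 0, 0]]]}}

```text
time: 15.5
tool_pos: [472.5, -45.4, 97.1]
tcp_rot: [-2.55, 1.558, -2.548]
contact_force: [1.1, -3.2, -4.9]
grip_width: 12.0
```

Emit:
{"fn": "step_arm", "kwargs": {"targets": [[[0.0005, -0.0002, 0, 0], [0.001, -0.0002, 0, 0], [0.0015, -0.0003, 0, 0], [0.002, -0.0003, 0, 0], [0.002, -0.0003, 0, 0]]]}}

```text
time: 15.92
tool_pos: [472.7, -45.9, 95.7]
tcp_rot: [-2.489, 1.559, -2.488]
contact_force: [-1.6, -1.7, 4.0]
grip_width: 12.1
```

Emit:
{"fn": "step_arm", "kwargs": {"targets": [[[0.0005, 0, 0, 0], [0.001, 0, 0, 0], [0.001, 0, 0, 0], [0.001, 0, 0, 0], [0.001, 0, 0, 0]]]}}

```text
time: 16.33
tool_pos: [472.8, -45.9, 95.6]
tcp_rot: [-2.448, 1.559, -2.447]
contact_force: [-3.1, -2.1, 9.9]
grip_width: 12.1
```

Emit:
{"fn": "step_arm", "kwargs": {"targets": [[[0.0008, 0, 0, 0], [0.0014, 0, 0, 0], [0.0014, 0, 0, 0], [0.0014, 0, 0, 0], [0.0014, 0, 0, 0]]]}}

```text
time: 16.75
tool_pos: [472.8, -46.0, 95.4]
tcp_rot: [-2.385, 1.56, -2.384]
contact_force: [-4.9, -2.2, 13.7]
grip_width: 11.6
```

```bash
python3 - <<'E'
from h import *
plan([472.4,-45.6,95],np.pi/2)
c=cam('wrist');save(c,'w6');W=pts(c);Z=W[...,2]
print('keytop');blobs(W,(Z>84)&(Z<101)&(W[...,0]<462)&(abs(W[...,1]+43)<40))
print('shim+bracket, stop');blobs(W,(Z>66)&(Z<76),100)
print('shim tab');blobs(W,(Z>110)&(Z<124)&(W[...,1]<-50)&(W[...,1]>-75))
o=bot.get_obs();print(np.round(o['contact_force'],1),np.round(o['moment'],2))
E
```

```text
tcp [472.8 -46.   95.4] jaw ang deg 90.06 down [-0.008 -0.008 -1.   ] shift [ 0.0004  0.0004 -0.0004] turn 0.06 F [-4.9 -2.2 13.7] w 11.6 t 16.75 q6 -1.82
keytop
px [ 226  158   57   75 3698] c [444.8 -43.4] size [28.7 34.4] ang 89.79 z 92.1
shim+bracket, stop
px [ 189  133  104  118 4903] c [453. -51.] size [71.8 58.1] ang 0.1 z 69.2
px [ 39 217  26   6 106] c [ 469.3 -166. ] size [14.7  3.4] ang 88.4 z 67.5
px [ 41 227  25   6 111] c [ 475.9 -166. ] size [ 3.8 14.2] ang 1.66 z 67.0
shim tab
px [199 240  41  21 456] c [463.  -59.2] size [18.2  2.9] ang 87.67 z 116.2
[-5.4 -1.6 14.4] [0.39 0.89 0.06]
```

View pics/w6.png

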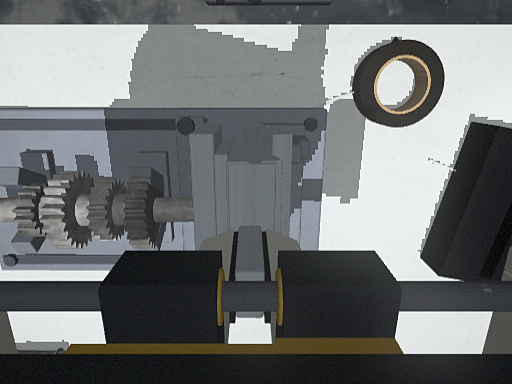

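The last view shows the key seated between the shim and the stop: its top is at z≈92, so its underside is about 20 mm above the plate. It has stopped moving and carries about 14 N. I'll trim the sideways load and check that it stays still.

Emit:
{"fn": "step_arm", "kwargs": {"targets": [[[0.0013, -0.0003, -0.0003, 0], [0.0013, -0.0003, -0.0003, 0], [0.0013, -0.0003, -0.0003, 0], [0.0013, -0.0003, -0.0003, 0], [0.0013, -0.0003, -0.0003, 0]]]}}

```text
time: 17.22
tool_pos: [472.8, -46.1, 95.4]
tcp_rot: [-2.318, 1.561, -2.317]
contact_force: [-3.7, -0.5, 13.2]
grip_width: 11.7
```

```bash
python3 - <<'E'
from h import *
for i in range(4):
    plan([472.4,-45.6,95]); bot.capture('top')
E
```

```text
tcp [472.8 -46.1  95.4] jaw ang deg 90.05 down [-0.007 -0.007 -1.   ] shift [ 0.0004  0.0005 -0.0004] turn 0 F [-3.7 -0.5 13.2] w 11.7 t 17.22 q6 -1.82
tcp [472.8 -46.1  95.4] jaw ang deg 90.05 down [-0.007 -0.007 -1.   ] shift [ 0.0004  0.0005 -0.0004] turn 0 F [-3.4  0.1 12.9] w 11.8 t 17.27 q6 -1.82
tcp [472.8 -46.1  95.3] jaw ang deg 90.05 down [-0.007 -0.007 -1.   ] shift [ 0.0003  0.0005 -0.0004] turn 0 F [-3.8  0.2 13.2] w 12.1 t 17.32 q6 -1.82
tcp [472.8 -46.1  95.3] jaw ang deg 90.05 down [-0.007 -0.007 -1.   ] shift [ 0.0003  0.0005 -0.0004] turn 0 F [-4.8  0.6 12.8] w 11.9 t 17.37 q6 -1.82
```

```bash
python3 -c "
from plant import bot
print(bot.close_job())"
```

```text
the job is handed in; nothing more can be done
None
```

I packed the gap with one shim and jammed the taper key down onto it. I handed the job in at about 17.4 s of the 64 s, still gripping the key and pressing it down. No verdict was reported.

- **Gap and shim:** the gap at plate level measured about 14.6 mm, so one shim was needed. I stood shim_b upright against the bracket, and shim_a stays in the rack as the spare.
- **Key:** it jammed about 20 mm above the base plate, against the 18 mm predicted from the gap. That difference fits a true gap nearer 14 mm, which is within the 2 mm camera calibration.
- **Last checks:** downward push was steady at about 13 N, with the key still (0.1 mm drift). It had not slipped in the fingers, and the opening read about 12 mm, matching the tab. There was a small sideways load of about -4 N in x, and almost none in y. After release the shim's tab was level and in place. The squeeze on the key, shim and bracket was not measured directly.
- **Bystanders:** I kept well clear of them and touched none knowingly, but did not re-measure their positions at the end.

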